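# Turn the recipe leaf over its spine

## Task

On the V-shaped wooden recipe stand, turn the stiff leaf from the cream side over its brass spine and press it down until it lies flat against the board on the other side, teal face up. Push it gently with the fingers, without flinging it or leaning hard on it; pinch nothing and pick nothing up, and leave everything else on the ledge where it stands.

Things in the scene. Friction and masses are not known exactly. Their poses are not given: they have to be found in the camera images.
- stand: wooden recipe stand fixed to the ledge: a shallow V of two boards rising 30 degrees either side of a low brass spine. Origin: centre of its underside, on the ledge. Its x axis is level along the spine; y is level, to the side where the leaf starts; z up. Boards 150 mm along the spine, outer edges at y = +-105 mm, 105 mm above the ledge. Base 160 x 220 mm, 12 mm thick
- spine (a point): middle of the spine, which is the hinge axis: 45 mm straight above the stand's origin
- leaf (a joint): turn of the leaf about the spine, rad. 0: on the +y board, rising outward at 0.524 rad above level, cream face up (angle above level = 0.524 + value); 1.047: upright; 2.094: flat on the -y board (firm stop), teal face up. Starts at 0 to 0.35. The hinge is stiff: the leaf stays where it is left; turning it takes about 1 to 4 N at the free edge
- leaf_edge (a point): middle of the leaf's free edge, 150 mm from the hinge axis; y axis points from spine to edge, x along the spine. The leaf is a flat rigid plate, 140 mm along the spine, from 8 to 150 mm from the hinge axis, 6 mm thick (3 mm either side of the plane through the axis). It overhangs the board's outer edge by 30 mm, so a finger can push its edge from outside
- pan: black steel paella pan, 280 mm across, 45 mm high, two red loop handles; loose bystander, origin at the centre of its underside
- bowl: yellow ceramic bowl, 160 mm across, 70 mm high; loose bystander, origin at the centre of its underside
- canister: clear acrylic canister of rice with a grey snap lid, 94 mm across, 148 mm high; loose bystander, origin at the centre of its underside
- mill: dark wooden pepper mill, 56 mm across, 175 mm high; loose bystander, origin at the centre of its underside
- oil: green glass oil bottle, 64 mm across, 210 mm high; loose bystander, origin at the centre of its underside
- spice: small amber spice jar, 44 mm across, 70 mm high, standing beyond the far end of the stand's spine; loose bystander, origin at the centre of its underside
- salt: small blue ceramic salt cup, 60 mm across, 45 mm high, standing beyond the far end of the stand's spine; loose bystander, origin at the centre of its underside

How it is judged:
By the outcome, as a careful person would: the job done as asked, in the order asked, and still so for the second after the job is handed in, with the robot touching nothing.
It also fails if it takes over 38 s, if anything falls off the work surface, if the arm or the gripper's body presses on something with over 40 N, if the wrist force passes 120 N, or if a joint passes its speed limit or range.

## Robot

A 6-joint arm with a two-finger parallel gripper is mounted at the origin on the work surface. World frame = base frame: x ahead of the robot, y to its left, z up, the work surface at z = 0. Lengths are in m, angles in degrees, forces in N, time in s.
With the tool pointing down it reaches from about 0.35 to 0.85 m from the base axis. Payload 8.1 kg.
Tool frame: the origin (TCP) lies midway between the tips of the shut fingers; the grasp point (between the pads) lies 19 mm behind it; z points along the fingers, y is the direction in which the jaws open and shut (so a half turn about z gives the same grasp; the last joint's range is limited). The gripper opens to 93 mm and grips with 3 to 60 N. Pads are 15 mm wide; open, the fingers measure 128 mm over their backs; the gripper's body (75 mm by 188 mm) begins 65 mm behind the grasp point.
Start: joints at [64.32, 7.471, 85.268, -0, 87.261, -4.893], TCP at [0.213, 0.561, 0.187] pointing down, gripper open.
Joint ranges: [-169.43, 169.43], [-51.17, 129.36], [1.28, 143.12], [-76.62, 256.62], [0, 156.53], [-152.29, 152.29]. Speed limits (degrees/s): [136.94, 136.94, 159.86, 180, 180, 180].

## Interface

Orientations are given as [roll, pitch, yaw] about the fixed x, y, z axes, in that order (R = Rz(yaw) Ry(pitch) Rx(roll)).
In Python, from bench import state, read_camera, hand_in gives the robot as it stands. The module is installed in compiled form; this text tells all that it offers.
- The arm moves only by the shell command python3 -m handwheel 'ROWS' [FORCE]. ROWS is JSON, a list of rows, each an object of numbers: "wx", "wy", "wz": the turn, a rotation vector about the tool's x, y, z normalised to -1 to 1, where 1 is 90 degrees; "x", "y", "z": the shift along the tool's x, y, z normalised to -1 to 1, where 1 is 10 cm; "claw": the closure, from 0 (fully open) to 1 (shut). A call has 1 to 10 rows; each row is the pose to reach, as a shift and turn from the pose measured when the call began, along the tool's axes at that moment; what a row does not reach only later rows make up. A row lasts 1/10 s, in which the tool goes at most 50 mm and 8.59 degrees, less where a joint would pass 70% of its speed; a pose out of reach is approached as far as the arm can. A call with a number of a shift or a turn outside -1 to 1 is refused whole. A call with a gripper value outside its range is refused whole. The fingers move at their own pace and stop on an object; FORCE is the grip in N (left out, the last holds). Time passes only in rows, so rows that repeat a pose let the fingers close. It gives the time, the measured TCP pose, the force and the opening at its end, in the units of the state.
- state(): the state, without advancing time (a new reading comes with each control period).
- read_camera(name): name is "side" or "top"; returns a dict with "pixels" (420x560x3 uint8, red, green, blue), "camera_matrix" (3x3 intrinsics, pixels), "dist" ([k1, k2, p1, p2, k3] as OpenCV has them; the pictures are not rectified), "world_to_cam" (4x4, takes a point from world to camera coordinates). Camera axes: x right, y up, looking along -z (the intrinsics and any distortion apply to the point x, -y, -z); pixel columns grow to the right and rows downward; lengths in m; the calibration is good to about 2 mm. A picture is of the moment at which its call begins. There is no depth.
- hand_in(): hands the job in, once; it reports no verdict.
The state is a dict: "time_s": time; "joint_positions": joint angles; "qvel": joint speeds; "joint_torque": joint torques, N m; "tool_pos": TCP position; "ee_rot": TCP orientation; "ft_force": force on the tool from outside, world axes, zero at the start; "ft_torque": the same for the moment, N m; "finger_gap": opening from 0.0 (shut) to 1.0 (fully open).
Only numpy, scipy, OpenCV 4.12 (cv2) and the standard library are available. Lean on these libraries where they do the work, as an engineer would, in place of code of your own. Each camera call takes 0.05 s, during which the arm holds its last target. There are 200 camera calls.

## Working session

There is one attempt and no reset: what is moved stays moved. The work goes in short steps, Python scripts to look and compute and a shell command to move; the robot and the scene stay as the last step left them, time stands still between calls to the robot, and variables do not carry over. Pictures are saved under pics/ and viewed, about 8 in all and at most 12, crops included, and the job is handed in when it is done.

```bash
mkdir -p pics
python3 - <<'E'
from bench import *
import cv2, numpy as np
print(state())
for n in ("side","top"):
    c=read_camera(n); cv2.imwrite(f"pics/{n}0.png",c["pixels"][:,:,::-1]); print(n,c["camera_matrix"],c["dist"],c["world_to_cam"])
E
```

```text
{'time_s': 0.0, 'joint_positions': array([ 6.43205660e+01,  7.51642744e+00,  8.53309171e+01, -8.24494067e-04,
        8.72596123e+01, -4.89437728e+00]), 'qvel': array([-0.07759737, -0.05419538, -0.09276614,  0.09811993,  0.02269248,
       -0.02912861]), 'joint_torque': array([-7.90730628e-04, -5.59817255e+01, -4.91763103e+01,  7.69156753e-02,
        3.48536402e-02, -2.66884135e-04]), 'tool_pos': array([0.21263913, 0.56037728, 0.18545804]), 'ee_rot': array([-1.79893363e+02, -8.30498938e-03,  1.59214976e+02]), 'ft_force': array([0.5194368 , 0.7675273 , 0.28063934]), 'ft_torque': array([-0.01706119,  0.01347905,  0.0241832 ]), 'finger_gap': 0.998826503629881}
side [[539.56461058   0.         274.26808396]
 [  0.         539.56461058 202.62516854]
 [  0.           0.           1.        ]] [-0.01640213  0.          0.          0.          0.        ] [[ 0.7442734  -0.66754844  0.02088488 -0.43743178]
 [ 0.38143312  0.45052658  0.80717692 -0.31253647]
 [-0.54823889 -0.59279413  0.58994003 -1.64485998]
 [ 0.          0.          0.          1.        ]]
top [[541.98239822   0.         285.55866547]
 [  0.         541.98239822 201.04132605]
 [  0.           0.           1.        ]] [0.01679466 0.         0.         0.         0.        ] [[-0.00326196 -0.99979548 -0.01995901  0.02878455]
 [ 0.98375142 -0.00679114  0.17940742 -0.6143564 ]
 [-0.17950628 -0.01904948  0.98357237 -1.53464544]
 [ 0.          0.          0.          1.        ]]
```

View pics/side0.png

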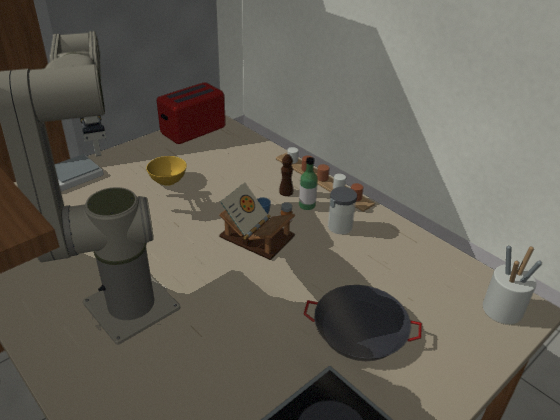

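View pics/top0.png

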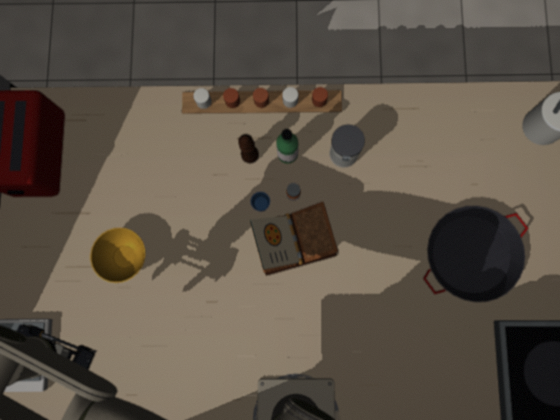

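The stand sits near pixel (295,238) in top and (258,230) in side. The cream leaf is on its left in top (world +y). The salt cup is at (261,202) and the spice jar at (293,190), both just beyond it. I'll enlarge both views.

```bash
cat > h.py <<'E'
import numpy as np, cv2
from bench import *
def ray(c,uv):
    p=cv2.undistortPoints(np.array([[uv]],float),c["camera_matrix"],np.array(c["dist"]))[0,0]
    T=np.array(c["world_to_cam"]); R=T[:3,:3]
    return -R.T@T[:3,3], R.T@np.array([p[0],-p[1],-1])
def plane(c,uv,z):
    o,d=ray(c,uv); return o+d*(z-o[2])/d[2]
def proj(c,P):
    T=np.array(c["world_to_cam"]); q=np.atleast_2d(P)@T[:3,:3].T+T[:3,3]; q=q*[1,-1,-1]
    return cv2.projectPoints(q,np.zeros(3),np.zeros(3),c["camera_matrix"],np.array(c["dist"]))[0][:,0]
def tri(c1,u1,c2,u2):
    A=[];b=[]
    for c,u in((c1,u1),(c2,u2)):
        o,d=ray(c,u); d=d/np.linalg.norm(d); M=np.eye(3)-np.outer(d,d); A.append(M); b.append(M@o)
    return np.linalg.lstsq(np.vstack(A),np.hstack(b),rcond=None)[0]
def crop(img,x,y,w,h,k,name):
    a=cv2.resize(img[y:y+h,x:x+w,::-1],None,fx=k,fy=k,interpolation=cv2.INTER_CUBIC)
    a=cv2.convertScaleAbs(a,alpha=1.5,beta=10)
    cv2.imwrite(name,a)
    return a
E
python3 - <<'E'
from h import *
a=crop(cv2.imread("pics/top0.png")[:,:,::-1],235,180,120,100,5,"pics/ct.png") if 0 else None
t=cv2.imread("pics/top0.png")[:,:,::-1]; s=cv2.imread("pics/side0.png")[:,:,::-1]
a=crop(t,238,180,110,100,5,"pics/a.png"); b=crop(s,210,170,100,90,5,"pics/b.png")
o=np.zeros((500,1050-250+0,3),np.uint8)
a=cv2.resize(a,(400,364)); b=cv2.resize(b,(400,360)); o=np.zeros((364,800,3),np.uint8); o[:,:400]=a;o[:360,400:]=b
cv2.imwrite("pics/ab.png",o)
E
```

```text
(no output)
```

View pics/ab.png

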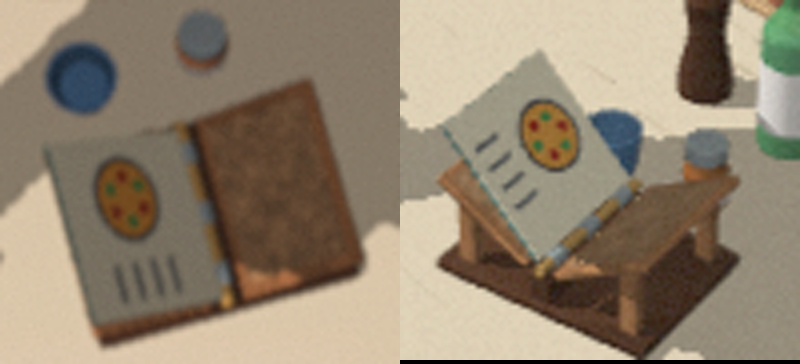

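Run:
```python
from h import *
t=read_camera("top"); s=read_camera("side")
f=lambda a,b:(238+a/3.636,180+b/3.636)
g=lambda a,b:(210+(a-400)/4,170+b/4)
P={}
for n,u,v in [("spF",f(185,125),g(636,185)),("spN",f(227,303),g(542,270)),("lfF",f(45,148),g(540,50)),("lfN",f(100,325),g(440,125)),("bdF",f(308,80),g(738,182)),("bdN",f(362,262),g(640,262))]:
    P[n]=tri(t,u,s,v); print(n,P[n].round(3), (proj(t,P[n])-u).round(1))
m=(P["spF"]+P["spN"])/2; d=P["spF"]-P["spN"]; print("mid",m,np.degrees(np.arctan2(d[1],d[0])),np.linalg.norm(d))
for a,b in(("lfF","lfN"),("bdF","bdN")):
    d=P[a]-P[b]; e=(P[a]+P[b])/2-m; print(np.linalg.norm(d),np.degrees(np.arctan2(d[1],d[0])),e,np.degrees(np.arctan2(e[2],np.hypot(e[0],e[1]))),np.linalg.norm(e))
```

```text
spF [0.576 0.016 0.045] [[-0.1  0.1]]
spN [ 0.435 -0.018  0.043] [[ 0.5 -0.6]]
lfF [0.545 0.119 0.152] [[ 0.7 -0.9]]
lfN [0.409 0.079 0.156] [[-0.2  0.3]]
bdF [ 0.605 -0.082  0.091] [[ 0.2 -0.2]]
bdN [ 0.46  -0.12   0.104] [[-0.1  0.2]]
mid [ 0.50562922 -0.00072344  0.04419133] 13.681442720256662 0.14534135059109732
0.14203047071285727 16.23713143235465 [-0.02838866  0.09945515  0.10959412] 46.65816118250599 0.15069211917270361
0.15084211533709055 14.529131582325121 [ 0.02672136 -0.1000003   0.05331565] 27.252214579720395 0.1164330294541856
```

Spine middle is about (0.506, -0.001, 0.045), stand yaw is about 14.8° and the leaf sits about 47° above level. I'll shut the fingers, turn the tool to yaw 104.8 so that tool x = stand y and tool y = spine, and approach the leaf from outside its edge.

```bash
cat > w.py <<'E'
from h import *
s=state(); p=s["tool_pos"]-np.array([.506,-.001,.045]); a=np.radians(14.8)
print("t",round(s["time_s"],2),"rel ex,ey,z mm",(1000*np.array([p[0]*np.cos(a)+p[1]*np.sin(a),-p[0]*np.sin(a)+p[1]*np.cos(a),p[2]])).round(1),"rot",s["ee_rot"].round(1),"F",s["ft_force"].round(1))
E
python3 -m handwheel '[{"x":-1,"y":-0.77,"z":-0.4,"wz":0.604,"claw":1},{"x":-1,"y":-0.77,"z":-0.4,"wz":0.604,"claw":1},{"x":-1,"y":-0.77,"z":-0.4,"wz":0.604,"claw":1},{"x":-1,"y":-0.77,"z":-0.4,"wz":0.604,"claw":1},{"x":-1,"y":-0.77,"z":-0.4,"wz":0.604,"claw":1},{"x":-1,"y":-0.77,"z":-0.4,"wz":0.604,"claw":1},{"x":-1,"y":-0.77,"z":-0.4,"wz":0.604,"claw":1},{"x":-1,"y":-0.77,"z":-0.4,"wz":0.604,"claw":1},{"x":-1,"y":-0.77,"z":-0.4,"wz":0.604,"claw":1}]' 10; python3 w.py
```

```text
t 0.2 rel ex,ey,z mm [-140.1  617.9  140.9] rot [-179.9   -0.   159.2] F [-0.6  0.8 -0. ]$[0]: bad value
```

```bash
python3 -m handwheel '[{"wx":0,"wy":0,"wz":0.3,"x":-0.5,"y":-0.4,"z":-0.4,"claw":1},{"wx":0,"wy":0,"wz":0.604,"x":-1,"y":-0.77,"z":-0.4,"claw":1},{"wx":0,"wy":0,"wz":0.604,"x":-1,"y":-0.77,"z":-0.4,"claw":1},{"wx":0,"wy":0,"wz":0.604,"x":-1,"y":-0.77,"z":-0.4,"claw":1},{"wx":0,"wy":0,"wz":0.604,"x":-1,"y":-0.77,"z":-0.4,"claw":1},{"wx":0,"wy":0,"wz":0.604,"x":-1,"y":-0.77,"z":-0.4,"claw":1},{"wx":0,"wy":0,"wz":0.604,"x":-1,"y":-0.77,"z":-0.4,"claw":1},{"wx":0,"wy":0,"wz":0.604,"x":-1,"y":-0.77,"z":-0.4,"claw":1},{"wx":0,"wy":0,"wz":0.604,"x":-1,"y":-0.77,"z":-0.4,"claw":1}]' 10; python3 w.py
```

```text
time_s: 1.1
tool_pos: [0.2788, 0.4531, 0.2258]
ee_rot: [-179.9, 0.1, 105.0]
ft_force: [-0.3, -0.0, -0.4]
finger_gap: 0.272
t 1.1 rel ex,ey,z mm [-103.6  497.1  180.8] rot [-1.799e+02  1.000e-01  1.050e+02] F [-0.3 -0.  -0.4]
```

```bash
python3 -m handwheel '[{"wx":0,"wy":0,"wz":0,"x":-0.5,"y":0.18,"z":0,"claw":1},{"wx":0,"wy":0,"wz":0,"x":-1,"y":0.35,"z":0,"claw":1},{"wx":0,"wy":0,"wz":0,"x":-1,"y":0.35,"z":0,"claw":1},{"wx":0,"wy":0,"wz":0,"x":-1,"y":0.35,"z":0,"claw":1}]' && python3 -m handwheel '[{"wx":0,"wy":0,"wz":0,"x":-0.5,"y":0.18,"z":0,"claw":1},{"wx":0,"wy":0,"wz":0,"x":-1,"y":0.35,"z":0,"claw":1},{"wx":0,"wy":0,"wz":0,"x":-1,"y":0.35,"z":0,"claw":1},{"wx":0,"wy":0,"wz":0,"x":-1,"y":0.35,"z":0,"claw":1}]' && python3 -m handwheel '[{"wx":0,"wy":0,"wz":0,"x":-0.5,"y":0.18,"z":0,"claw":1},{"wx":0,"wy":0,"wz":0,"x":-1,"y":0.34,"z":0,"claw":1},{"wx":0,"wy":0,"wz":0,"x":-1,"y":0.34,"z":0,"claw":1},{"wx":0,"wy":0,"wz":0,"x":-1,"y":0.34,"z":0,"claw":1}]'; python3 w.py
```

```text
time_s: 1.5
tool_pos: [0.3393, 0.3646, 0.226]
ee_rot: [-180.0, 0.0, 104.9]
ft_force: [0.4, 0.3, 0.3]
finger_gap: 0.006
time_s: 1.9
tool_pos: [0.399, 0.277, 0.226]
ee_rot: [-180.0, 0.0, 104.8]
ft_force: [0.3, 1.1, -0.8]
finger_gap: 0.005
time_s: 2.3
tool_pos: [0.4573, 0.1899, 0.2259]
ee_rot: [-179.9, -0.0, 104.8]
ft_force: [-1.0, -0.3, -0.1]
finger_gap: 0.006
t 2.3 rel ex,ey,z mm [  1.6 197.  180.9] rot [-179.9   -0.   104.8] F [-1.  -0.3 -0.1]
```

Next I'll drop to 90 mm above the hinge axis (clear of the leaf edge) and move to y = 140, then look.

```bash
python3 -m handwheel '[{"wx":0,"wy":0,"wz":0,"x":-0.2,"y":0,"z":0.4,"claw":1},{"wx":0,"wy":0,"wz":0,"x":-0.35,"y":0,"z":0.8,"claw":1},{"wx":0,"wy":0,"wz":0,"x":-0.55,"y":0,"z":0.91,"claw":1},{"wx":0,"wy":0,"wz":0,"x":-0.55,"y":0,"z":0.91,"claw":1},{"wx":0,"wy":0,"wz":0,"x":-0.55,"y":0,"z":0.91,"claw":1}]'; python3 w.py
python3 - <<'E'
from h import *
a=crop(read_camera("top")["pixels"],220,170,140,120,4,"pics/a.png"); b=crop(read_camera("side")["pixels"],190,120,120,130,4,"pics/b.png")
o=np.zeros((420,800,3),np.uint8); a=cv2.resize(a,(400,343)); b=cv2.resize(b,(388,420)); o[:343,:400]=a;o[:,400:788]=b
cv2.imwrite("pics/c1.png",o)
E
```

```text
time_s: 2.8
tool_pos: [0.4707, 0.1388, 0.1352]
ee_rot: [-179.9, -0.1, 104.8]
ft_force: [0.2, -0.1, 0.5]
finger_gap: 0.008
t 2.8 rel ex,ey,z mm [  1.6 144.2  90.2] rot [-1.799e+02 -1.000e-01  1.048e+02] F [ 0.2 -0.1  0.5]
```

View pics/c1.png

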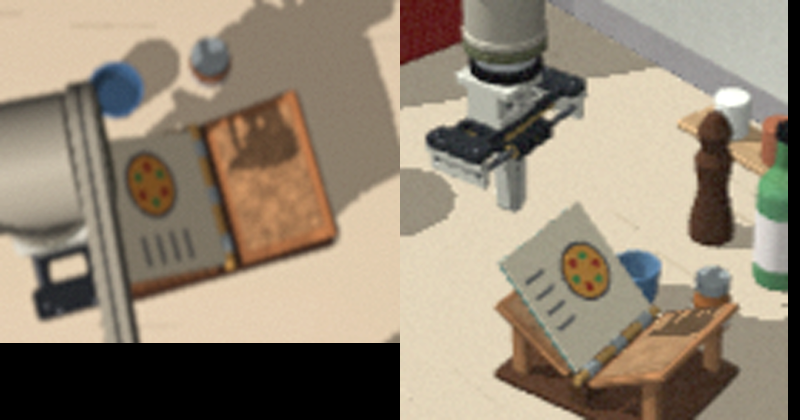

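The tip, at about (510,205) in the right half, is just outside the middle of the leaf's free edge and the leaf is still untouched. I'll push slowly along -y.

```bash
python3 -m handwheel '[{"wx":0,"wy":0,"wz":0,"x":-0.06,"y":0,"z":0,"claw":1},{"wx":0,"wy":0,"wz":0,"x":-0.12,"y":0,"z":0,"claw":1},{"wx":0,"wy":0,"wz":0,"x":-0.18,"y":0,"z":0,"claw":1},{"wx":0,"wy":0,"wz":0,"x":-0.24,"y":0,"z":0,"claw":1},{"wx":0,"wy":0,"wz":0,"x":-0.30,"y":0,"z":0,"claw":1},{"wx":0,"wy":0,"wz":0,"x":-0.36,"y":0,"z":0,"claw":1},{"wx":0,"wy":0,"wz":0,"x":-0.42,"y":0,"z":0,"claw":1},{"wx":0,"wy":0,"wz":0,"x":-0.48,"y":0,"z":0,"claw":1}]'; python3 w.py;  python3 -m handwheel '[{"wx":0,"wy":0,"wz":0,"x":-0.06,"y":0,"z":0,"claw":1},{"wx":0,"wy":0,"wz":0,"x":-0.12,"y":0,"z":0,"claw":1}]'; python3 w.py
```

```text
time_s: 3.7
tool_pos: [0.484, 0.0917, 0.1362]
ee_rot: [180.0, -0.1, 104.9]
ft_force: [-1.0, 0.1, -0.4]
finger_gap: 0.006
t 3.7 rel ex,ey,z mm [ 2.5 95.3 91.2] rot [ 1.800e+02 -1.000e-01  1.049e+02] F [-1.   0.1 -0.4]
time_s: 3.9
tool_pos: [0.4872, 0.0795, 0.1362]
ee_rot: [180.0, -0.1, 104.8]
ft_force: [0.3, 0.5, 0.3]
finger_gap: 0.004
t 3.9 rel ex,ey,z mm [ 2.4 82.7 91.2] rot [ 1.800e+02 -1.000e-01  1.048e+02] F [0.3 0.5 0.3]
```

The force stays near zero although contact was due near y = 110, so I'll look before going on.

Run:
```python
from h import *
a=crop(read_camera("top")["pixels"],220,170,140,120,4,"pics/a.png"); b=crop(read_camera("side")["pixels"],190,120,120,130,4,"pics/b.png")
o=np.zeros((420,800,3),np.uint8); a=cv2.resize(a,(400,343)); b=cv2.resize(b,(388,420)); o[:343,:400]=a;o[:,400:788]=b
cv2.imwrite("pics/c2.png",o)
```

```text
(no output)
```

View pics/c2.png

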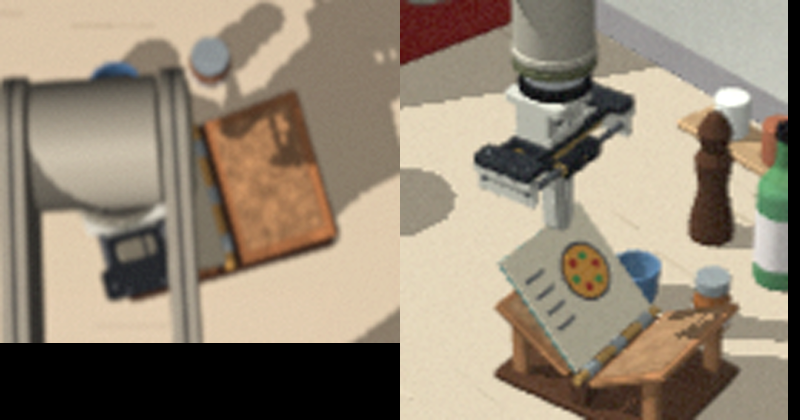

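Run:
```python
from h import *
t=read_camera("top"); s=read_camera("side")
a=np.radians(14.8); ex=np.array([np.cos(a),np.sin(a),0]); ey=np.array([-np.sin(a),np.cos(a),0]); S=np.array([.506,-.001,.045])
print("meas top F(250.4,220.7) N(265.5,269.4) side F(245,182.5) N(220,201.3)")
for d in (30,34,38,42,46,50):
    r=np.radians(d); e=S+.15*(np.cos(r)*ey+np.sin(r)*np.array([0,0,1]))
    print(d,*[proj(c,e+k*.07*ex).round(1) for c in(t,s) for k in(1,-1)])
print("tip",proj(s,state()["tool_pos"]), "seen",190+157/3.23,120+228/3.23)
```

```text
meas top F(250.4,220.7) N(265.5,269.4) side F(245,182.5) N(220,201.3)
30 [[243.4 223.2]] [[255.9 271.9]] [[239.  187.5]] [[214.9 206.4]]
34 [[245.1 222.3]] [[257.6 271.2]] [[240.2 186. ]] [[216.1 204.9]]
38 [[246.9 221.3]] [[259.6 270.5]] [[241.5 184.6]] [[217.4 203.5]]
42 [[249.  220.2]] [[261.8 269.7]] [[243.  183.4]] [[218.8 202.3]]
46 [[251.4 219.1]] [[264.2 268.8]] [[244.7 182.3]] [[220.4 201.2]]
50 [[253.9 218. ]] [[266.9 267.9]] [[246.4 181.4]] [[222.2 200.3]]
tip [[238.2410499  197.09493465]] seen 238.60681114551085 190.58823529411765
```

Run:
```python
from h import *
s=read_camera("side")
print(proj(s,[0.4707,.1388,.1352]),"seen c1",190+110/3.233,120+208/3.233)
print("tip lowest-height candidates now",[ (dz,proj(s,state()["tool_pos"]+[0,0,dz]).round(1)) for dz in(0,.01,.02,.03)])
a=crop(s["pixels"],215,165,60,50,12,"pics/z.png")
```

```text
[[224.17278598 191.67726735]] seen c1 224.02412619857716 184.33652953912775
tip lowest-height candidates now [(0, array([[238.2, 197.1]])), (0.01, array([[238.2, 194.7]])), (0.02, array([[238.1, 192.4]])), (0.03, array([[238.1, 190. ]]))]
```

View pics/z.png

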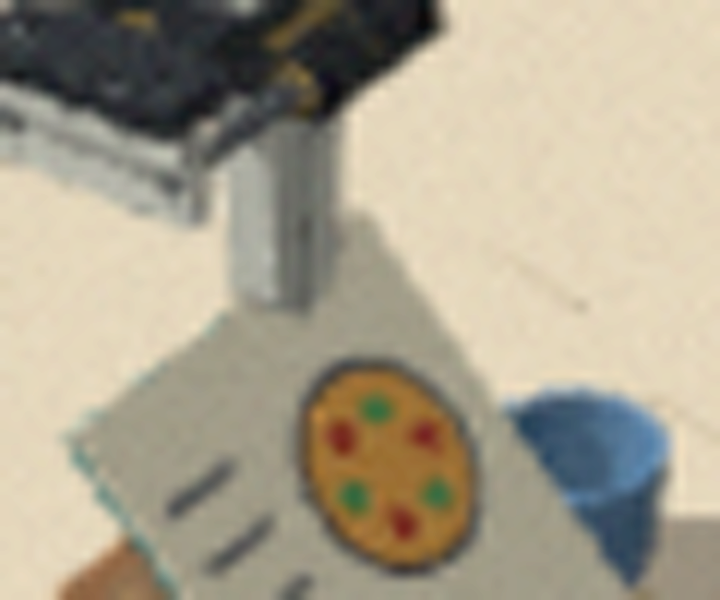

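Useful finding: the seen finger tip is about 28 mm above the reported TCP in both pictures. The finger passed over the leaf edge without touching, which explains the zero force, and the leaf hasn't moved. I'll treat the tip as TCP z + 28 mm, so I back out, go lower and push again.

```bash
python3 -m handwheel '[{"wx":0,"wy":0,"wz":0,"x":0.3,"y":0,"z":0,"claw":1},{"wx":0,"wy":0,"wz":0,"x":0.62,"y":0,"z":0,"claw":1},{"wx":0,"wy":0,"wz":0,"x":0.62,"y":0,"z":0,"claw":1},{"wx":0,"wy":0,"wz":0,"x":0.62,"y":0,"z":0.2,"claw":1},{"wx":0,"wy":0,"wz":0,"x":0.62,"y":0,"z":0.4,"claw":1},{"wx":0,"wy":0,"wz":0,"x":0.62,"y":0,"z":0.4,"claw":1}]' >/dev/null; python3 w.py; python3 -m handwheel '[{"wx":0,"wy":0,"wz":0,"x":-0.06,"y":0,"z":0,"claw":1},{"wx":0,"wy":0,"wz":0,"x":-0.12,"y":0,"z":0,"claw":1},{"wx":0,"wy":0,"wz":0,"x":-0.18,"y":0,"z":0,"claw":1},{"wx":0,"wy":0,"wz":0,"x":-0.24,"y":0,"z":0,"claw":1},{"wx":0,"wy":0,"wz":0,"x":-0.28,"y":0,"z":0,"claw":1},{"wx":0,"wy":0,"wz":0,"x":-0.32,"y":0,"z":0,"claw":1},{"wx":0,"wy":0,"wz":0,"x":-0.36,"y":0,"z":0,"claw":1},{"wx":0,"wy":0,"wz":0,"x":-0.4,"y":0,"z":0,"claw":1}]'>/dev/null; python3 w.py
python3 - <<'E'
from h import *
crop(read_camera("side")["pixels"],200,140,100,100,6,"pics/c3.png")
E
```

```text
t 4.75 rel ex,ey,z mm [  0.2 145.3  48.4] rot [-1.798e+02 -1.000e-01  1.049e+02] F [-0.3 -0.6  0. ]
t 5.55 rel ex,ey,z mm [  0.6 105.4  48.9] rot [-1.798e+02 -1.000e-01  1.049e+02] F [-0.2  3.1  2.2]
```

View pics/c3.png

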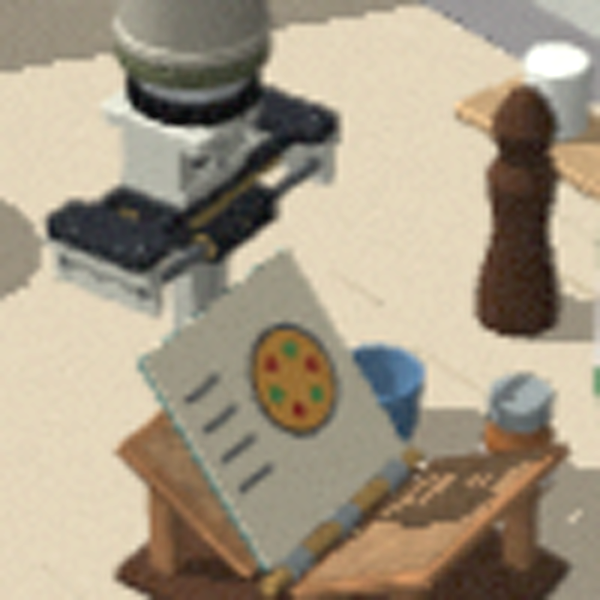

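The finger is now behind the leaf, which is starting to turn at about 3 N. I'll keep going, raising the tip along with the edge.

```bash
python3 -m handwheel '[{"wx":0,"wy":0,"wz":0,"x":-0.04,"y":0,"z":-0.03,"claw":1},{"wx":0,"wy":0,"wz":0,"x":-0.08,"y":0,"z":-0.065,"claw":1},{"wx":0,"wy":0,"wz":0,"x":-0.12,"y":0,"z":-0.095,"claw":1},{"wx":0,"wy":0,"wz":0,"x":-0.16,"y":0,"z":-0.12,"claw":1},{"wx":0,"wy":0,"wz":0,"x":-0.2,"y":0,"z":-0.145,"claw":1},{"wx":0,"wy":0,"wz":0,"x":-0.24,"y":0,"z":-0.17,"claw":1},{"wx":0,"wy":0,"wz":0,"x":-0.28,"y":0,"z":-0.19,"claw":1},{"wx":0,"wy":0,"wz":0,"x":-0.32,"y":0,"z":-0.21,"claw":1},{"wx":0,"wy":0,"wz":0,"x":-0.36,"y":0,"z":-0.225,"claw":1}]' >/dev/null; python3 w.py; python3 -m handwheel '[{"wx":0,"wy":0,"wz":0,"x":-0.04,"y":0,"z":-0.02,"claw":1},{"wx":0,"wy":0,"wz":0,"x":-0.08,"y":0,"z":-0.04,"claw":1},{"wx":0,"wy":0,"wz":0,"x":-0.12,"y":0,"z":-0.06,"claw":1},{"wx":0,"wy":0,"wz":0,"x":-0.16,"y":0,"z":-0.075,"claw":1},{"wx":0,"wy":0,"wz":0,"x":-0.2,"y":0,"z":-0.09,"claw":1},{"wx":0,"wy":0,"wz":0,"x":-0.24,"y":0,"z":-0.1,"claw":1},{"wx":0,"wy":0,"wz":0,"x":-0.28,"y":0,"z":-0.11,"claw":1},{"wx":0,"wy":0,"wz":0,"x":-0.32,"y":0,"z":-0.12,"claw":1},{"wx":0,"wy":0,"wz":0,"x":-0.36,"y":0,"z":-0.13,"claw":1},{"wx":0,"wy":0,"wz":0,"x":-0.4,"y":0,"z":-0.135,"claw":1}]'>/dev/null; python3 w.py
```

```text
t 6.5 rel ex,ey,z mm [ 0.7 68.4 71.4] rot [-1.798e+02 -1.000e-01  1.049e+02] F [-1.8  0.7  0. ]
t 7.5 rel ex,ey,z mm [ 0.8 28.1 84.9] rot [-1.798e+02 -1.000e-01  1.049e+02] F [0.2 0.8 0.4]
```

Run:
```python
from h import *
crop(read_camera("side")["pixels"],200,130,110,110,6,"pics/c4.png")
print([state()["ft_force"].round(1) for _ in range(2)])
```

```text
[array([-0.6, -1. ,  0.6]), array([-0.6, -1. ,  0.6])]
```

View pics/c4.png

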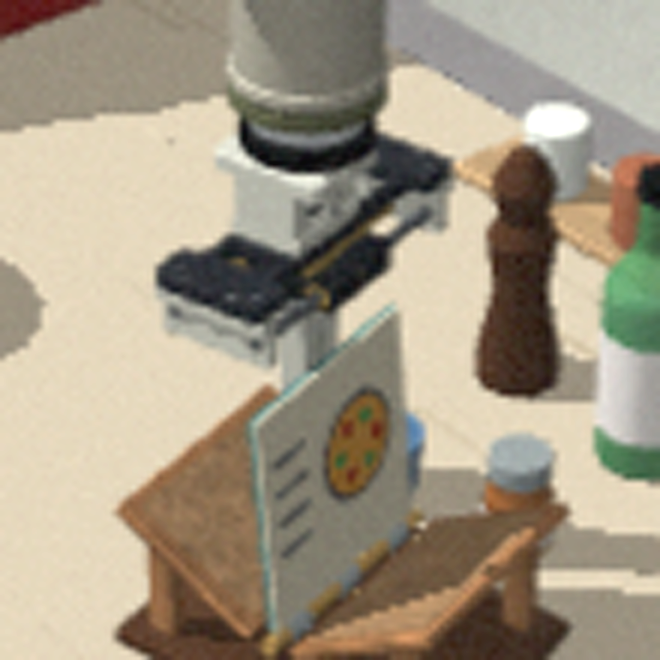

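The leaf is near upright (about 83°) and following the finger. Next comes the arc over the top.

```bash
python3 -m handwheel '[{"wx":0,"wy":0,"wz":0,"x":-0.05,"y":0,"z":0,"claw":1},{"wx":0,"wy":0,"wz":0,"x":-0.1,"y":0,"z":0,"claw":1},{"wx":0,"wy":0,"wz":0,"x":-0.15,"y":0,"z":0,"claw":1},{"wx":0,"wy":0,"wz":0,"x":-0.2,"y":0,"z":0,"claw":1},{"wx":0,"wy":0,"wz":0,"x":-0.25,"y":0,"z":0,"claw":1},{"wx":0,"wy":0,"wz":0,"x":-0.3,"y":0,"z":0.01,"claw":1},{"wx":0,"wy":0,"wz":0,"x":-0.35,"y":0,"z":0.015,"claw":1},{"wx":0,"wy":0,"wz":0,"x":-0.4,"y":0,"z":0.02,"claw":1},{"wx":0,"wy":0,"wz":0,"x":-0.45,"y":0,"z":0.03,"claw":1}]' >/dev/null; python3 w.py; python3 -m handwheel '[{"wx":0,"wy":0,"wz":0,"x":-0.05,"y":0,"z":0.015,"claw":1},{"wx":0,"wy":0,"wz":0,"x":-0.1,"y":0,"z":0.03,"claw":1},{"wx":0,"wy":0,"wz":0,"x":-0.15,"y":0,"z":0.05,"claw":1},{"wx":0,"wy":0,"wz":0,"x":-0.2,"y":0,"z":0.07,"claw":1},{"wx":0,"wy":0,"wz":0,"x":-0.24,"y":0,"z":0.09,"claw":1},{"wx":0,"wy":0,"wz":0,"x":-0.28,"y":0,"z":0.11,"claw":1}]'>/dev/null; python3 w.py
```

```text
t 8.45 rel ex,ey,z mm [  0.7 -17.8  81.7] rot [-1.798e+02 -1.000e-01  1.049e+02] F [ 0.   2.4 -0.5]
t 9.05 rel ex,ey,z mm [  0.7 -46.2  70.5] rot [-1.798e+02 -1.000e-01  1.049e+02] F [1.1 1.4 0.1]
```

```bash
python3 -m handwheel '[{"wx":0,"wy":0,"wz":0,"x":-0.05,"y":0,"z":0.03,"claw":1},{"wx":0,"wy":0,"wz":0,"x":-0.1,"y":0,"z":0.065,"claw":1},{"wx":0,"wy":0,"wz":0,"x":-0.15,"y":0,"z":0.1,"claw":1},{"wx":0,"wy":0,"wz":0,"x":-0.19,"y":0,"z":0.135,"claw":1},{"wx":0,"wy":0,"wz":0,"x":-0.23,"y":0,"z":0.165,"claw":1}]' >/dev/null; python3 w.py; python3 -m handwheel '[{"wx":0,"wy":0,"wz":0,"x":-0.04,"y":0,"z":0.04,"claw":1},{"wx":0,"wy":0,"wz":0,"x":-0.07,"y":0,"z":0.08,"claw":1},{"wx":0,"wy":0,"wz":0,"x":-0.1,"y":0,"z":0.11,"claw":1},{"wx":0,"wy":0,"wz":0,"x":-0.12,"y":0,"z":0.14,"claw":1}]'>/dev/null; python3 w.py
python3 - <<'E'
from h import *
a=crop(read_camera("top")["pixels"],220,170,140,120,4,"pics/a.png"); b=crop(read_camera("side")["pixels"],190,130,120,130,4,"pics/b.png")
o=np.zeros((420,800,3),np.uint8); a=cv2.resize(a,(400,343)); b=cv2.resize(b,(388,420)); o[:343,:400]=a;o[:,400:788]=b
cv2.imwrite("pics/c5.png",o)
E
```

```text
t 9.55 rel ex,ey,z mm [  0.6 -69.5  53.7] rot [-1.798e+02 -1.000e-01  1.049e+02] F [-0.3  1.7 -0.1]
t 9.95 rel ex,ey,z mm [  0.5 -81.8  39.4] rot [-1.798e+02 -1.000e-01  1.049e+02] F [ 0.3 -0.7  0.6]
```

View pics/c5.png

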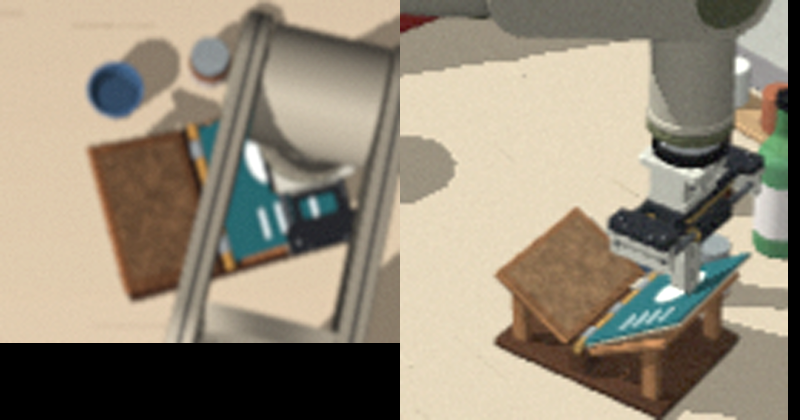

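The leaf is nearly flat, teal face up. I'll press it the last few millimetres in small steps and watch the force.

```bash
python3 -m handwheel '[{"wx":0,"wy":0,"wz":0,"x":-0.01,"y":0,"z":0.02,"claw":1},{"wx":0,"wy":0,"wz":0,"x":-0.02,"y":0,"z":0.04,"claw":1},{"wx":0,"wy":0,"wz":0,"x":-0.02,"y":0,"z":0.04,"claw":1}]' >/dev/null; python3 w.py; python3 -m handwheel '[{"wx":0,"wy":0,"wz":0,"x":-0.01,"y":0,"z":0.02,"claw":1},{"wx":0,"wy":0,"wz":0,"x":-0.01,"y":0,"z":0.03,"claw":1},{"wx":0,"wy":0,"wz":0,"x":-0.01,"y":0,"z":0.03,"claw":1}]'>/dev/null; python3 w.py
```

```text
t 10.35 rel ex,ey,z mm [  0.1 -83.7  34.8] rot [-1.797e+02 -1.000e-01  1.048e+02] F [ 0.7 -0.4  0.3]
t 10.65 rel ex,ey,z mm [ -0.  -84.6  31.6] rot [-1.797e+02 -1.000e-01  1.048e+02] F [-0.5 -0.9 -0.2]
```

```bash
python3 -m handwheel '[{"wx":0,"wy":0,"wz":0,"x":0,"y":0,"z":0.01,"claw":1},{"wx":0,"wy":0,"wz":0,"x":0,"y":0,"z":0.02,"claw":1}]' >/dev/null; python3 w.py; python3 -m handwheel '[{"wx":0,"wy":0,"wz":0,"x":0,"y":0,"z":0.01,"claw":1},{"wx":0,"wy":0,"wz":0,"x":0,"y":0,"z":0.02,"claw":1}]'>/dev/null; python3 w.py
```

```text
t 10.85 rel ex,ey,z mm [  0.1 -84.6  29.7] rot [-1.797e+02 -1.000e-01  1.048e+02] F [ 0.3 -0.3  1.4]
t 11.05 rel ex,ey,z mm [  0.1 -84.6  27.6] rot [-1.797e+02 -1.000e-01  1.048e+02] F [ 0.2 -0.5  0.9]
```

```bash
python3 -m handwheel '[{"wx":0,"wy":0,"wz":0,"x":0,"y":0,"z":0.01,"claw":1},{"wx":0,"wy":0,"wz":0,"x":0,"y":0,"z":0.02,"claw":1}]' >/dev/null; python3 w.py
python3 - <<'E'
from h import *
crop(read_camera("side")["pixels"],215,170,90,80,8,"pics/c6.png")
E
```

```text
t 11.25 rel ex,ey,z mm [  0.4 -84.9  26.6] rot [-179.8   -0.   104.8] F [-5.1  1.2 13.1]
```

View pics/c6.png

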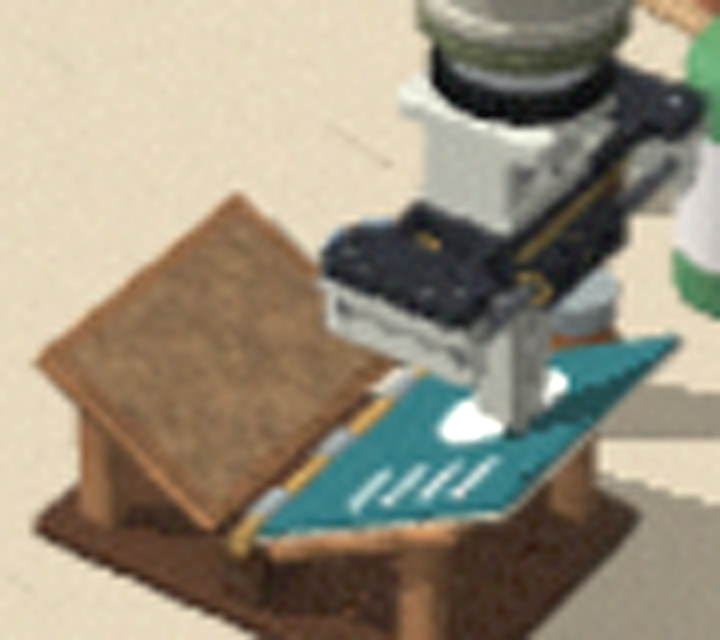

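The reading jumped to 13 N, so the leaf is on the firm stop and looks flush with the board. I'll lift off and check.

```bash
python3 -m handwheel '[{"wx":0,"wy":0,"wz":0,"x":0,"y":0,"z":-0.05,"claw":1},{"wx":0,"wy":0,"wz":0,"x":0,"y":0,"z":-0.3,"claw":1},{"wx":0,"wy":0,"wz":0,"x":0,"y":0,"z":-0.7,"claw":1},{"wx":0,"wy":0,"wz":0,"x":0,"y":0,"z":-1,"claw":1},{"wx":0,"wy":0,"wz":0,"x":0,"y":0,"z":-1,"claw":1}]' >/dev/null; python3 -m handwheel '[{"wx":0,"wy":0,"wz":0,"x":0.5,"y":0,"z":-0.5,"claw":1},{"wx":0,"wy":0,"wz":0,"x":1,"y":0,"z":-0.8,"claw":1},{"wx":0,"wy":0,"wz":0,"x":1,"y":0,"z":-0.8,"claw":1},{"wx":0,"wy":0,"wz":0,"x":1,"y":0,"z":-0.8,"claw":1}]'>/dev/null; python3 w.py
python3 - <<'E'
from h import *
s=read_camera("side"); t=read_camera("top")
a=crop(s["pixels"],220,170,100,90,8,"pics/c7.png")
cv2.imwrite("pics/top_end.png",t["pixels"][:,:,::-1])
q=np.radians(14.8); ex=np.array([np.cos(q),np.sin(q),0]); ey=np.array([-np.sin(q),np.cos(q),0]); S=np.array([.506,-.001,.045])
for d in (140,145,150):
    r=np.radians(d); e=S+.15*(np.cos(r)*ey+np.sin(r)*np.array([0,0,1]))
    print(d,[((proj(s,e+k*.07*ex)[0]-[220,170])*8).round(0) for k in(1,-1)])
E
```

```text
t 12.2 rel ex,ey,z mm [  4.7  16.  215.2] rot [179.5   0.2 105. ] F [ 0.8 -0.8 -0.3]
140 [array([616., 286.]), array([435., 456.])]
145 [array([631., 312.]), array([451., 483.])]
150 [array([643., 339.]), array([465., 510.])]
```

View pics/c7.png

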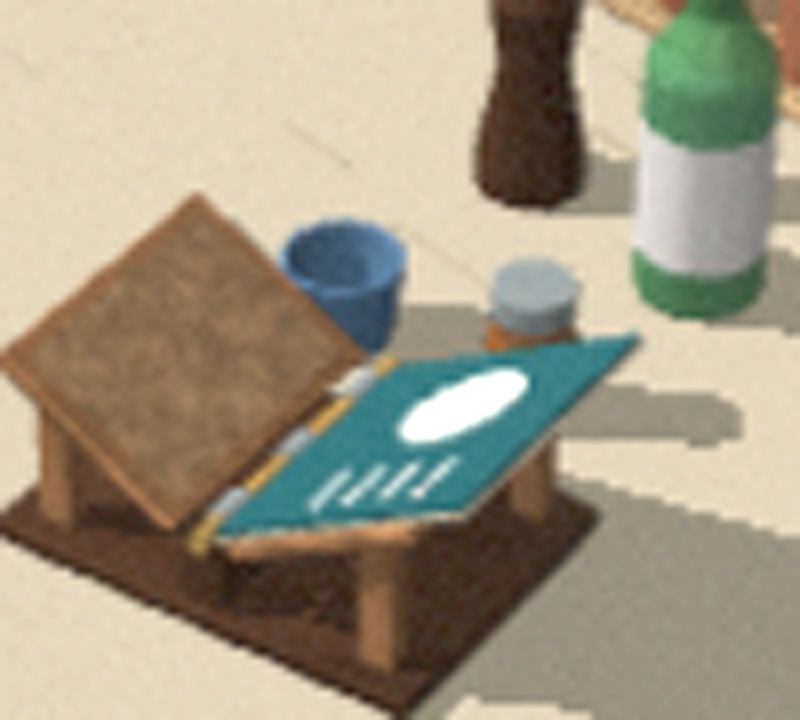

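The leaf corners at about (640,337) and (465,515) match the 150° prediction of (643,339) and (465,510). The leaf is flat with teal up, and the salt cup, spice jar, mill and bottle show no sign of being disturbed.

```bash
python3 -c "
from h import *
a=cv2.imread('pics/top0.png').astype(int);b=cv2.imread('pics/top_end.png').astype(int)
for n,(x,y) in dict(salt=(261,202),spice=(293,190),oil=(288,145),mill=(249,148),can=(347,145),bowl=(118,255),pan=(475,253)).items():
    print(n,abs(a-b)[y-12:y+12,x-12:x+12].mean().round(1))
hand_in()"
```

```text
salt 46.7
spice 27.4
oil 1.6
mill 1.7
can 10.0
bowl 1.6
pan 1.7
the job is handed in; nothing more can be done
```

The leaf is turned over the spine and lies flat on the other board, teal face up. I handed the job in at about 12 s of the 38 s allowed, with the arm clear.

- **How it went:** I shut the fingers and pushed the leaf's free edge from outside, with readings of about 3 N or less. I swept it over in an arc and pressed until it met the stop. The last reading there was 13 N, the highest I saw.
- **Missed first push:** The first push passed over the leaf without touching it, because the finger tip sits about 28 mm above the reported TCP. I backed out, went lower and pushed again.
- **Leaf check:** After lifting off, the leaf's corners in the side picture were within about 1 camera pixel of where they should be at full turn.
- **Bystander check:** Before and after top pictures barely differ at the oil, mill, bowl and pan.
    - **Differences:** The picture did change at the salt cup (46.7), the spice jar (27.4) and slightly at the canister (10.0), against about 1.6 elsewhere. I put this down to the arm and its shadow but did not check that top picture.
    - **Last look:** In the last side picture the salt cup and spice jar stand upright, with no sign of having been moved. I took no separate measurement of them, and the canister was not in that view.

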